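# Power up the microscope bench in order

### The job

Power up the microscope bench on the grey switch box: with a fingertip press the yellow rocker switch on (the lamp), then the blue one (the camera), then the green one (the reader), each a light press on its raised far end until it tips fully over. The red main switch is already on and must stay on; do not lift, push or knock over anything else on the desk, and finish clear of everything.

Things in the scene. Friction and masses are not known exactly. Their poses are not given: they have to be found in the camera images.
- switch_box: fixed grey switch box, 84 x 226 x 30 mm, with four coloured rocker switches in a row on its top, 50 mm apart, in an order that changes. Origin at the centre of its underside, on the desk; x points across the box away from the robot's side, y along the row to the left, z up
- red_switch: the red switch as a whole (frame and rocker), fixed on the box. Origin at the middle of the frame's underside, 30 mm above the desk; axes as the box's. The frame is 54 (x) x 30 (y) mm and 4 mm high
- red_tap (a point): the spot to press on the red rocker to switch it on: on the top face of the red paddle, near the end farther from the robot (marked by a short line), 16 mm from the pivot. It moves with the rocker: about 45 mm above the desk when off, 39 mm when on
- red_rocker (a joint): the red rocker's angle, a paddle 44 (x) x 22 (y) x 8 mm that pivots about y over the middle of its frame, 38 mm above the desk: 0 = off (the far end stands up by 0.2 rad), 0.4 = on (the far end is down against its stop), on when above 0.28. About 2 N on the far end turns it; it has no spring and stays where it is left. Starts on
- yellow_switch: the yellow switch as a whole (frame and rocker), fixed on the box. Origin at the middle of the frame's underside, 30 mm above the desk; axes as the box's. The frame is 54 (x) x 30 (y) mm and 4 mm high
- yellow_tap (a point): the spot to press on the yellow rocker to switch it on: on the top face of the yellow paddle, near the end farther from the robot (marked by a short line), 16 mm from the pivot. It moves with the rocker: about 45 mm above the desk when off, 39 mm when on
- yellow_rocker (a joint): the yellow rocker's angle, a paddle 44 (x) x 22 (y) x 8 mm that pivots about y over the middle of its frame, 38 mm above the desk: 0 = off (the far end stands up by 0.2 rad), 0.4 = on (the far end is down against its stop), on when above 0.28. About 2 N on the far end turns it; it has no spring and stays where it is left. Starts off, within 0.05 rad of 0
- blue_switch: the blue switch as a whole (frame and rocker), fixed on the box. Origin at the middle of the frame's underside, 30 mm above the desk; axes as the box's. The frame is 54 (x) x 30 (y) mm and 4 mm high
- blue_tap (a point): the spot to press on the blue rocker to switch it on: on the top face of the blue paddle, near the end farther from the robot (marked by a short line), 16 mm from the pivot. It moves with the rocker: about 45 mm above the desk when off, 39 mm when on
- blue_rocker (a joint): the blue rocker's angle, a paddle 44 (x) x 22 (y) x 8 mm that pivots about y over the middle of its frame, 38 mm above the desk: 0 = off (the far end stands up by 0.2 rad), 0.4 = on (the far end is down against its stop), on when above 0.28. About 2 N on the far end turns it; it has no spring and stays where it is left. Starts off, within 0.05 rad of 0
- green_switch: the green switch as a whole (frame and rocker), fixed on the box. Origin at the middle of the frame's underside, 30 mm above the desk; axes as the box's. The frame is 54 (x) x 30 (y) mm and 4 mm high
- green_tap (a point): the spot to press on the green rocker to switch it on: on the top face of the green paddle, near the end farther from the robot (marked by a short line), 16 mm from the pivot. It moves with the rocker: about 45 mm above the desk when off, 39 mm when on
- green_rocker (a joint): the green rocker's angle, a paddle 44 (x) x 22 (y) x 8 mm that pivots about y over the middle of its frame, 38 mm above the desk: 0 = off (the far end stands up by 0.2 rad), 0.4 = on (the far end is down against its stop), on when above 0.28. About 2 N on the far end turns it; it has no spring and stays where it is left. Starts off, within 0.05 rad of 0
- stain_violet: loose dropper bottle with violet content and black cap, 32 mm diameter x 99 tall, behind the switch box; not part of the job. Origin at the centre of its underside
- iodine: loose dropper bottle, brown, black cap, 32 mm diameter x 99 tall, behind the switch box; not part of the job. Origin at the centre of its underside
- petri_2: loose petri dish with pink agar, 61 mm diameter x 16 tall, behind the switch box; not part of the job. Origin at the centre of its underside
- tweezers: loose steel tweezers, 13 x 127 x 10 mm, lying in front of the switch box (on the robot's side); not part of the job. Origin at the centre of its underside
- coverbox1: small loose clear box of cover glasses, 26 x 27 x 17 mm, in front of the switch box near its right end; not part of the job. Origin at the centre of its underside

How it is judged:
On the way, in this order (a step that is already met when the one before it is completed fails the run):
1. yellow is on while blue and green are still off (value of joint yellow_rocker above 0.28 rad and value of joint each of blue_rocker, green_rocker below 0.14 rad), for 0.2 s.
2. then blue is on too, while green is still off (value of joint each of yellow_rocker, blue_rocker above 0.28 rad and value of joint green_rocker below 0.14 rad), for 0.2 s.
3. then green is on too (value of joint each of yellow_rocker, blue_rocker, green_rocker above 0.28 rad), for 0.2 s.
At the end, for the whole second after the job is handed in: All four rockers are on (above 0.28 rad), and every loose thing stands upright within 15 mm of where it was (all of step 3 and value of joint red_rocker above 0.28 rad and distance of each of stain_violet, iodine, petri_2, tweezers, coverbox1 from where it was at the start of the episode below 0.015 m and angle between each of stain_violet, iodine, petri_2, coverbox1's own z axis and vertical below 0.2 rad); the robot touches nothing.
It fails at once if blue is switched on before yellow (value of joint blue_rocker above 0.28 rad and value of joint yellow_rocker below 0.2 rad).
It fails at once if green is switched on before blue (value of joint green_rocker above 0.28 rad and value of joint blue_rocker below 0.2 rad).
It fails at once if the red main switch is turned off (value of joint red_rocker below 0.28 rad).
It fails at once if a switch or the box is pressed harder than 25 N (contact force between anything else and red_switch above 25 N or contact force between anything else and yellow_switch above 25 N or contact force between anything else and blue_switch above 25 N or contact force between anything else and green_switch above 25 N or contact force between anything else and switch_box above 25 N).
It fails at once if a loose thing is lifted, carried or pushed by more than 15 mm (distance of any of stain_violet, iodine, petri_2, tweezers, coverbox1 from where it was at the start of the episode above 0.015 m).
It also fails if it takes over 40 s, if anything falls off the work surface, if the arm or the gripper's body presses on something with over 40 N, if the wrist force passes 120 N, or if a joint passes its speed limit or range.

### The arm

A 6-joint arm with a two-finger parallel gripper is mounted at the origin on a cart in front of the work surface, level with it; the furniture and walls round the work are solid. World frame = base frame: x ahead of the robot, y to its left, z up, the work surface at z = 0. Lengths are in m, angles in rad, forces in N, time in s.
With the tool pointing down it reaches from about 0.375 to 0.9 m from the base axis. Payload 3.1 kg.
Tool frame: the origin (TCP) lies between the finger pads; the fingertips stand 8 mm ahead of it and the grasp point (between the pads) lies 11 mm behind it; z points along the fingers, y is the line along which they close (so a half turn about z gives the same grasp; the last joint's range is limited). The gripper opens to 87 mm and grips with 3 to 60 N. Pads are 19 mm wide; open, the fingers measure 117 mm over their backs; the gripper's body (75 mm by 190 mm) begins 51 mm behind the grasp point.
Start: joints at [1.149, 0.527, 1.433, -0, 1.181, -0.178], TCP at [0.15, 0.607, 0.231] pointing down, gripper open.
Joint ranges: [-3.08, 3.08], [-0.75, 2.2], [0.22, 2.44], [-1.43, 4.57], [0, 2.65], [-2.85, 2.85]. Speed limits (rad/s): [2.79, 2.79, 3.14, 3.14, 3.14, 3.14].

### API

Orientations are given as a unit quaternion [x, y, z, w].
In Python, from rig import robot, vision, job gives the robot as it stands.
- The arm moves only by the shell command python3 -m handwheel 'ROWS' [OPENING] [FORCE]. ROWS is JSON, a list of rows, each a list of 4 numbers: the shift along the tool's x, y, z as a fraction of full scale, then the turn about the tool's z as a fraction of full scale. A call has 1 to 20 rows; each row is the pose to reach, as a shift and turn from the pose commanded when the call began, along the tool's axes at that moment, turning the shorter way round; what a row does not reach only later rows make up. Full scale, the value 1, is 300 mm for a shift and 2 pi rad for a turn. A row lasts 1/12 s, in which the tool goes at most 41.7 mm and 7.16 degrees, less where a joint would pass 70% of its speed; a pose out of reach is approached as far as the arm can. A call with a number of a shift or a turn outside -1 to 1 is refused whole. A call with a gripper value outside its range is refused whole. OPENING is the opening in per cent of the stroke, from 0 (shut) to 100 (fully open), set as the call begins (- or left out, the last holds). The fingers move at their own pace and stop on an object; FORCE is the grip in N (left out, the last holds). Time passes only in rows, so rows that repeat a pose let the fingers close. It gives the time, the measured TCP pose, the force, the opening and the grip force at its end, in the units of the state.
- robot.get_obs(): the state, without advancing time (a new reading comes with each control period).
- vision.camera(name): name is "scene" or "top"; returns a dict with "frame" (400x640x3 uint8, red, green, blue), "K" (3x3 intrinsics, pixels), "k1" (the pictures are not rectified: a ray, as slopes to the right and down, at radius r is drawn at 1 + k1 r^2 times it, then the intrinsics apply), "cam_to_world" (4x4, takes a point from camera to world coordinates). Camera axes: x right, y down, z forward; pixel columns grow to the right and rows downward; lengths in m; the calibration is good to about 2 mm. A picture is of the moment at which its call begins. There is no depth.
- job.hand_in(): hands the job in; it is judged then, once.
Trained networks look in the newest picture that a camera, given by its name, has taken for a name from the list of things; names that differ only in an ending like _2 or _b are one class to them, and where a whole thing is asked for, a point or a joint stands for the part that bears it (a point fixed in the world has none). Each returns a list of dicts, best first, with "conf" (0 to 1); they miss things now and then, are a little off and sometimes report something else, mostly with a low value. They report only what shows in the picture. A call takes as long as a camera call.
- vision.look_for(camera, label): "point" ([row, column] in pixels, amid what is visible of it).
- vision.outline_of(camera, label): "mask" (400x640 bool, what is visible of it) and "point" ([row, column] in pixels, amid what is visible of it).
The state is a dict: "time": time; "q": joint angles; "joint_velocities": joint speeds; "joint_torque": joint torques, N m; "position": TCP position; "tool_rot": TCP orientation; "ft_force": force on the tool from outside, world axes, zero at the start; "moment": the same for the moment, N m; "grip_width": finger opening in m; "grip_force": force on a finger pad.
Only numpy, scipy, OpenCV 4.12 (cv2) and the standard library are available. Lean on these libraries where they do the work, as an engineer would, in place of code of your own. Each camera call takes 0.05 s, during which the arm holds its last target. There are 200 camera calls.

## Working session

There is one attempt and no reset: what is moved stays moved. The work goes in short steps, Python scripts to look and compute and a shell command to move; the robot and the scene stay as the last step left them, time stands still between calls to the robot, and variables do not carry over. Pictures are saved under pics/ and viewed, at most 10 in all, crops included, and the job is handed in when it is done.

```bash
mkdir -p pics; cat > h.py <<'E'
import numpy as np, cv2
from rig import robot, vision, job
def ray(c,p):
    K=c["K"];u=np.array([(p[1]-K[0][2])/K[0][0],(p[0]-K[1][2])/K[1][1]]);s=u.copy()
    for _ in range(20): s=u/(1+c["k1"]*(s@s))
    T=np.array(c["cam_to_world"]);return T[:3,3],T[:3,:3]@np.array([s[0],s[1],1])
def at_z(c,p,z):
    o,d=ray(c,p);return o+d*(z-o[2])/d[2]
E
python3 - <<'E'
from h import *
for n in("scene","top"):
    c=vision.camera(n);cv2.imwrite(f"pics/{n}0.png",c["frame"][:,:,::-1])
    print(n,np.round(c["cam_to_world"],2).tolist(),c["k1"])
    for l,z in(("switch_box",.03),("red_switch",.036),("yellow_switch",.036),("blue_switch",.036),("green_switch",.036),("yellow_tap",.045),("blue_tap",.045),("green_tap",.045),("red_tap",.039),("stain_violet",.05),("iodine",.05),("petri_2",.008),("tweezers",.005),("coverbox1",.01)):
        r=vision.look_for(n,l)[:2]
        print(l,[(np.round(x["point"]).tolist(),round(x["conf"],2),np.round(at_z(c,x["point"],z),3).tolist()) for x in r])
o=robot.get_obs();print(o["time"],o["position"],o["tool_rot"])
E
```

```text
scene [[-0.65, -0.45, 0.61, 0.02], [-0.76, 0.39, -0.52, 0.09], [0.0, -0.8, -0.59, 0.57], [0.0, 0.0, 0.0, 1.0]] 0.034877380626105826
switch_box [([244.0, 323.0], 0.77, [0.494, -0.325, 0.03])]
red_switch [([231.0, 330.0], 0.6, [0.507, -0.35, 0.036]), ([243.0, 321.0], 0.57, [0.493, -0.319, 0.036])]
yellow_switch [([220.0, 302.0], 0.6, [0.56, -0.335, 0.036]), ([212.0, 281.0], 0.54, [0.6, -0.322, 0.036])]
blue_switch [([216.0, 279.0], 0.96, [0.594, -0.312, 0.036])]
green_switch [([244.0, 360.0], 0.71, [0.452, -0.364, 0.036])]
yellow_tap [([230.0, 335.0], 0.55, [0.495, -0.351, 0.045]), ([221.0, 305.0], 0.52, [0.544, -0.329, 0.045])]
blue_tap [([210.0, 278.0], 0.5, [0.597, -0.314, 0.045])]
green_tap [([239.0, 361.0], 0.85, [0.452, -0.365, 0.045]), ([286.0, 342.0], 0.74, [0.398, -0.274, 0.045])]
red_tap [([234.0, 329.0], 0.39, [0.5, -0.342, 0.039])]
stain_violet [([177.0, 331.0], 0.73, [0.61, -0.443, 0.05])]
iodine [([193.0, 363.0], 0.69, [0.535, -0.452, 0.05])]
petri_2 [([220.0, 394.0], 0.92, [0.482, -0.479, 0.008])]
tweezers [([260.0, 279.0], 0.65, [0.534, -0.266, 0.005])]
coverbox1 [([286
[... 777 characters left out ...]
.045]), ([246.0, 282.0], 0.51, [0.417, -0.289, 0.045])]
green_tap [([199.0, 305.0], 0.65, [0.52, -0.342, 0.045]), ([228.0, 318.0], 0.5, [0.456, -0.369, 0.045])]
red_tap [([205.0, 309.0], 0.66, [0.507, -0.35, 0.039]), ([205.0, 309.0], 0.62, [0.506, -0.35, 0.039])]
stain_violet [([154.0, 349.0], 0.59, [0.618, -0.44, 0.05]), ([229.0, 315.0], 0.28, [0.454, -0.362, 0.05])]
iodine [([184.0, 355.0], 0.53, [0.549, -0.453, 0.05])]
petri_2 [([212.0, 365.0], 0.62, [0.49, -0.479, 0.008]), ([223.0, 318.0], 0.35, [0.467, -0.371, 0.008])]
tweezers []
coverbox1 [([246.0, 281.0], 0.59, [0.417, -0.286, 0.01])]
1.5 [0.15023419 0.60666305 0.23055965] [1.21091454e-01 9.92641355e-01 2.83499495e-06 1.05309900e-05]
```

```bash
python3 - <<'E'
import cv2
a=cv2.imread("pics/top0.png")[120:290,230:400];b=cv2.imread("pics/scene0.png")[150:320,230:430]
cv2.imwrite("pics/c0.png",cv2.hconcat([cv2.resize(a,(400,400),interpolation=2),cv2.resize(b,(400,400),interpolation=2)]))
E
```

```text
(no output)
```

View pics/c0.png

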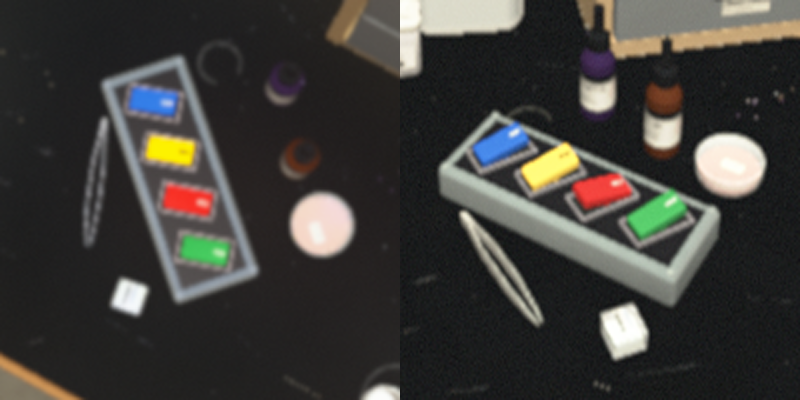

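View pics/scene0.png

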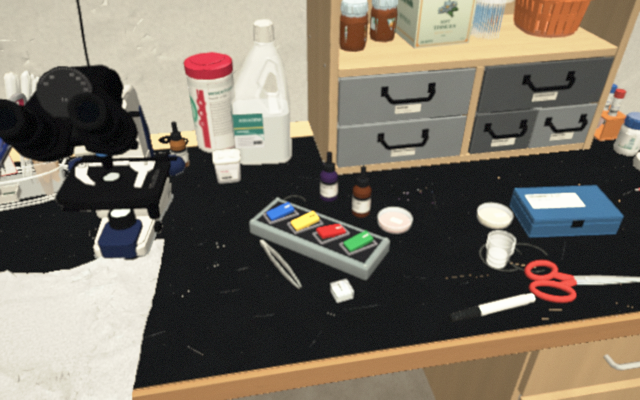

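The row runs, left to right, blue, yellow, red, green. In the top crop the yellow paddle is near full-frame pixel (184,302), and the bottles and petri dish sit behind the box. The microscope is at the left of the scene view. Next I fit the box pose.

```bash
cat > fit.py <<'E'
from h import *
from scipy.optimize import least_squares
H={"blue":(105,125),"yellow":(20,35),"red":(0,8),"green":(45,85)}
Y={"blue":75,"yellow":25,"red":-25,"green":-75}
def fit():
    C=[];P=[]
    for n in("top","scene"):
        c=vision.camera(n);h=cv2.cvtColor(c["frame"],cv2.COLOR_RGB2HSV)
        for k,(a,b) in H.items():
            m=cv2.inRange(h,(a,110,70),(b,255,255))
            if k=="red": m|=cv2.inRange(h,(172,110,70),(180,255,255))
            roi=np.zeros_like(m)
            if n=="top": roi[145:245,280:335]=1
            else: roi[195:255,255:385]=1
            ys,xs=np.nonzero(m*roi);C.append((c,k,n));P.append(((ys.max()+ys.min())/2*0+ys.mean(),xs.mean(),len(ys)))
    return C,P
if __name__=="__main__":
    C,P=fit()
    W=np.array([at_z(c,p,.041 if n=="top" else .040)[:2] for (c,k,n),p in zip(C,P)])
    for s,t in((slice(0,4),"top"),(slice(4,8),"scene"),(slice(0,8),"both")):
        ys=np.array([Y[k]/1000 for _,k,_ in C])[s]
        f=lambda v:(W[s]-(v[:2]+np.outer(ys,[-np.sin(v[2]),np.cos(v[2])]))).ravel()
        r=least_squares(f,[.53,-.34,-1.25]);print(t,r.x.round(4),np.abs(r.fun).max().round(4))
    print([p[2] for p in P]); x=r.x; ex=np.array([np.cos(x[2]),np.sin(x[2])]);ey=np.array([-ex[1],ex[0]])
    for k in("yellow","blue","green"): print(k,"target",(x[:2]+Y[k]/1000*ey+.019*ex).round(4))
    o=robot.get_obs();print(o["time"],o["position"].round(4))
    q=o["tool_rot"];from scipy.spatial.transform import Rotation as R
    M=R.from_quat(q).as_matrix();print("yaw tooly",np.degrees(np.arctan2(M[1,1],M[0,1])),"want",np.degrees(x[2])+90)
    for k in("yellow","blue","green"): print(k,"tool-frame shift/0.3 for TCP z .10",(M.T@(np.r_[x[:2]+Y[k]/1000*ey+.019*ex,.10]-o["position"])/.3).round(4))
E
python3 fit.py; python3 - <<'E'
from h import *
c=vision.camera("scene")
for p in((250,110),(60,115),(200,100),(380,140)): print(p,at_z(c,p,0).round(2),at_z(c,p,.3).round(2))
E
```

```text
top [ 0.531  -0.3428 -1.2635] 0.0006
scene [ 0.5279 -0.3405 -1.2633] 0.0007
both [ 0.5295 -0.3417 -1.2634] 0.0023
[189, 231, 219, 168, 288, 350, 323, 323]
yellow target [ 0.559  -0.3522]
blue target [ 0.6067 -0.3371]
green target [ 0.4637 -0.3825]
1.6 [0.1502 0.6066 0.2305]
yaw tooly 76.0888513793217 want 17.61263500230413
yellow tool-frame shift/0.3 for TCP z .10 [-2.0911 -2.7748  0.4352]
blue tool-frame shift/0.3 for TCP z .10 [-2.2332 -2.6877  0.4352]
green tool-frame shift/0.3 for TCP z .10 [-1.807  -2.9491  0.4352]
(250, 110) [ 0.74 -0.07  0.  ] [0.36 0.02 0.3 ]
(60, 115) [ 1.54 -0.43  0.  ] [ 0.75 -0.16  0.3 ]
(200, 100) [ 0.89 -0.12  0.  ] [ 0.43 -0.01  0.3 ]
(380, 140) [0.47 0.   0.  ] [0.24 0.05 0.3 ]
```

```bash
python3 -m handwheel '[[-0.94,-0.76,0,0],[-0.94,-0.76,0,0],[-0.94,-0.76,0,0],[-0.94,-0.76,0,0],[-0.94,-0.76,0,0],[-0.94,-0.76,0,0],[-0.94,-0.76,0,0],[-0.94,-0.76,0,0],[-0.94,-0.76,0,0],[-0.94,-0.76,0,0],[-0.94,-0.76,0,0]]' 0 10
```

```text
time: 2.57
position: [0.3702, 0.3166, 0.2308]
tool_rot: [0.123, 0.992, 0.0, 0.0]
ft_force: [0.1, 0.3, 0.5]
grip_width: 0.0216
grip_force: 0.0
```

```bash
python3 - <<'E'
from h import *
c=vision.camera("scene");cv2.imwrite("pics/s1.png",c["frame"][:,:,::-1])
E
```

```text
(no output)
```

View pics/s1.png

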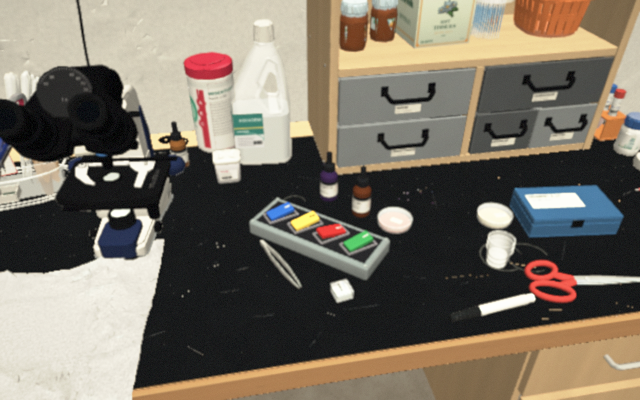

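The arm is still out of the scene view and everything is unchanged. Moving on, keeping inboard of the microscope.

```bash
python3 -m handwheel '[[-0.38,-0.82,0,0],[-0.38,-0.82,0,0],[-0.38,-0.82,0,0],[-0.38,-0.82,0,0],[-0.38,-0.82,0,0],[-0.38,-0.82,0,0],[-0.38,-0.82,0,0],[-0.38,-0.82,0,0],[-0.38,-0.82,0,0]]'; python3 - <<'E'
from h import *
c=vision.camera("scene");cv2.imwrite("pics/s2.png",c["frame"][:,:,::-1])
E
python3 fit.py
```

```text
time: 3.37
position: [0.4207, 0.0519, 0.2306]
tool_rot: [0.122, 0.993, 0.0, -0.0]
ft_force: [0.8, -1.0, -0.2]
grip_width: 0.0007
grip_force: 0.0
top [ 0.531  -0.3428 -1.2635] 0.0005
scene [ 0.5279 -0.3406 -1.2626] 0.0008
both [ 0.5294 -0.3417 -1.263 ] 0.0023
[189, 231, 219, 167, 289, 350, 323, 322]
yellow target [ 0.559  -0.3523]
blue target [ 0.6067 -0.3371]
green target [ 0.4637 -0.3825]
3.5167 [0.42   0.0531 0.2305]
yaw tooly 76.2397129042838 want 17.63370002915036
yellow tool-frame shift/0.3 for TCP z .10 [-0.7719 -1.2025  0.4337]
blue tool-frame shift/0.3 for TCP z .10 [-0.9142 -1.1156  0.4337]
green tool-frame shift/0.3 for TCP z .10 [-0.4874 -1.3761  0.4339]
```

View pics/s2.png

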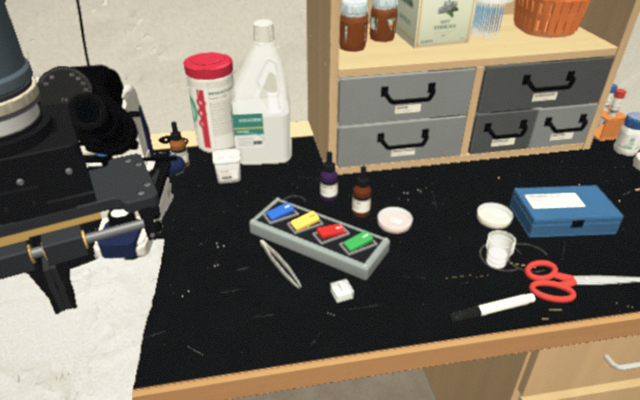

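The gripper is in view at the left, clear of the microscope. Next I swing over the box front and turn the tool.

```bash
python3 -m handwheel '[[-0.23,-0.81,0,0],[-0.23,-0.81,0,0],[-0.23,-0.81,0,0],[-0.23,-0.81,0,0],[-0.23,-0.81,0,0],[-0.23,-0.81,0,0],[-0.4,-0.98,0,0.163],[-0.4,-0.98,0,0.163],[-0.4,-0.98,0,0.163],[-0.4,-0.98,0,0.163],[-0.4,-0.98,0,0.163],[-0.4,-0.98,0,0.163],[-0.4,-0.98,0,0.163],[-0.4,-0.98,0,0.163],[-0.4,-0.98,0,0.163],[-0.4,-0.98,0,0.163],[-0.4,-0.98,0,0.163]]'; cat > go.py <<'E'
from h import *
import sys
from scipy.spatial.transform import Rotation as R
x=np.array([.5295,-.3417,-1.2633]);ex=np.array([np.cos(x[2]),np.sin(x[2])]);ey=np.array([-ex[1],ex[0]])
o=robot.get_obs();M=R.from_quat(o["tool_rot"]).as_matrix();Y=dict(yellow=25,blue=75,green=-75)
d=o["position"][:2]-x[:2]
print(o["time"],o["position"].round(4),"box xy mm",(1000*d@ex).round(1),(1000*d@ey).round(1),"yaw err",(np.degrees(np.arctan2(M[1,1],M[0,1])-x[2])-90).round(2),"F",o["ft_force"].round(1))
for k in Y: print(k,(M.T@(np.r_[x[:2]+Y[k]/1000*ey+.019*ex,.075]-o["position"])/.3).round(4))
E
python3 go.py
```

```text
time: 4.93
position: [0.4669, -0.2618, 0.2305]
tool_rot: [0.59, 0.807, 0.0, -0.0]
ft_force: [-0.5, 0.1, 0.9]
grip_width: 0.0007
grip_force: 0.0
4.9333 [ 0.4669 -0.2618  0.2305] box xy mm -95.1 -35.5 yaw err 0.04 F [-0.5  0.1  0.9]
yellow [-0.3808  0.2014  0.5182]
blue [-0.3809  0.3681  0.5182]
green [-0.3805 -0.1319  0.5182]
```

```bash
python3 -m handwheel '[[-0.38,0.2,0,0],[-0.38,0.2,0,0],[-0.38,0.2,0,0],[-0.38,0.2,0.3,0],[-0.38,0.2,0.3,0],[-0.38,0.2,0.3,0],[-0.38,0.2,0.5,0],[-0.38,0.2,0.5,0],[-0.38,0.2,0.52,0],[-0.38,0.2,0.52,0],[-0.38,0.2,0.52,0],[-0.38,0.2,0.52,0]]'; python3 go.py; python3 - <<'E'
from h import *
f=[]
for n,(a,b,c,d) in dict(top=(110,260,230,380),scene=(130,280,200,400)).items():
    f.append(cv2.resize(vision.camera(n)["frame"][a:b,c:d,::-1],(400,400),interpolation=2))
cv2.imwrite("pics/c3.png",cv2.hconcat(f))
E
```

```text
time: 5.93
position: [0.5591, -0.3546, 0.0771]
tool_rot: [0.592, 0.806, -0.0, 0.002]
ft_force: [0.8, -0.5, 0.1]
grip_width: 0.0006
grip_force: 0.0
5.9333 [ 0.5591 -0.3546  0.0771] box xy mm 21.3 24.3 yaw err -0.18 F [ 0.8 -0.5  0.1]
yellow [0.0077 0.0022 0.007 ]
blue [0.0082 0.1688 0.0074]
green [ 0.0067 -0.3312  0.0063]
```

View pics/c3.png

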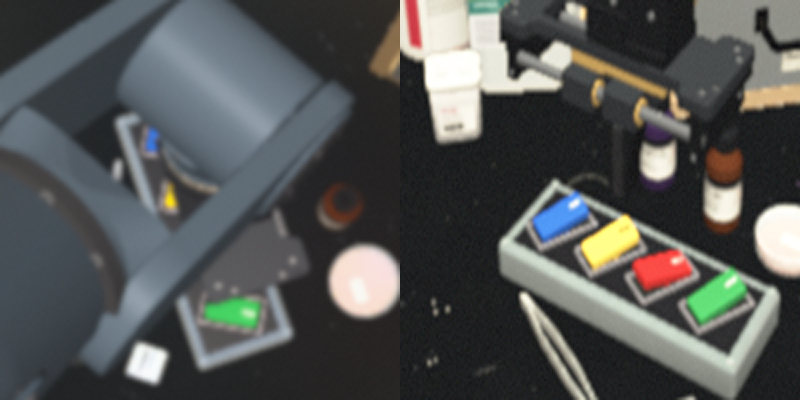

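The fingertip shows at about scene pixel (row 203, col 310). I check that against the calibration.

```bash
python3 - <<'E'
from h import *
c=vision.camera("scene");T=np.linalg.inv(c["cam_to_world"]);o=robot.get_obs();p=o["position"]-[0,0,.008]
v=T[:3,:3]@p+T[:3,3];s=v[:2]/v[2];s=s*(1+c["k1"]*(s@s));print(c["K"][0][0]*s[0]+c["K"][0][2],c["K"][1][1]*s[1]+c["K"][1][2],p,at_z(c,(203,310),p[2]))
E
python3 go.py
```

```text
311.3399050146781 199.5799365088384 [ 0.55874541 -0.3544273   0.06865599] [ 0.55286182 -0.34658395  0.06865599]
6.0833 [ 0.5587 -0.3544  0.0767] box xy mm 21.0 24.0 yaw err -0.2 F [-0.1 -0.5  0.3]
yellow [0.0066 0.0032 0.0055]
blue [0.0072 0.1699 0.0058]
green [ 0.0055 -0.3301  0.0049]
```

```bash
python3 -m handwheel '[[0.003,0.003,0.02,0],[0.003,0.003,0.04,0],[0.003,0.003,0.05,0],[0.003,0.003,0.06,0],[0.003,0.003,0.065,0],[0.003,0.003,0.07,0],[0.003,0.003,0.07,0]]'; python3 go.py
```

```text
time: 6.67
position: [0.5582, -0.3525, 0.0532]
tool_rot: [0.592, 0.806, -0.0, -0.0]
ft_force: [0.5, 0.4, -0.5]
grip_width: 0.0003
grip_force: 0.0
6.6667 [ 0.5582 -0.3525  0.0532] box xy mm 19.0 24.0 yaw err -0.21 F [ 0.5  0.4 -0.5]
yellow [ 0.0001  0.0032 -0.0726]
blue [ 0.0007  0.1698 -0.0727]
green [-0.0011 -0.3302 -0.0725]
```

```bash
python3 -m handwheel '[[0,0.002,0.004,0],[0,0.002,0.008,0],[0,0.002,0.012,0],[0,0.002,0.015,0],[0,0.002,0.018,0],[0,0.002,0.018,0]]'; python3 go.py; python3 - <<'E'
from h import *
cv2.imwrite("pics/c4.png",cv2.resize(vision.camera("scene")["frame"][180:270,240:400,::-1],(800,450),interpolation=2))
E
```

```text
time: 7.17
position: [0.5591, -0.3534, 0.0493]
tool_rot: [0.592, 0.806, -0.001, 0.001]
ft_force: [-2.4, -1.2, 6.5]
grip_width: 0.0005
grip_force: 3.1
7.1667 [ 0.5591 -0.3534  0.0493] box xy mm 20.1 24.7 yaw err -0.19 F [-2.4 -1.2  6.5]
yellow [ 0.0035  0.001  -0.0857]
blue [ 0.0041  0.1677 -0.0857]
green [ 0.0024 -0.3323 -0.0857]
```

View pics/c4.png

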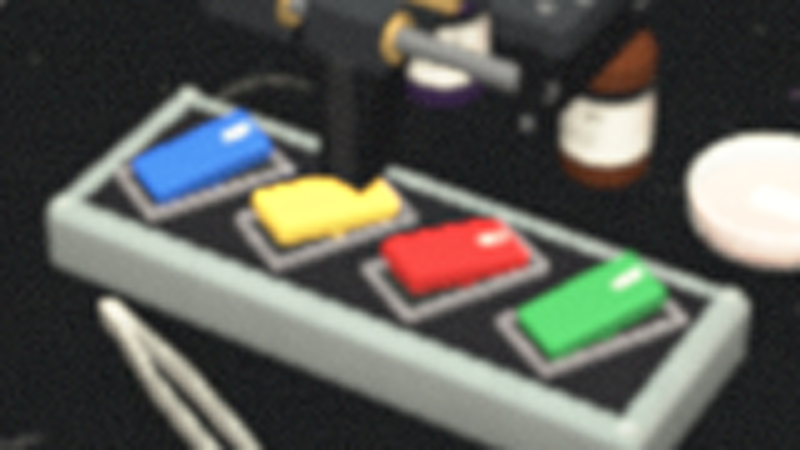

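Yellow (crop about (325,210)) now lies about as flat as red, with 6.5 N on it. I press a little further to the stop.

```bash
python3 -m handwheel '[[0,0,0.003,0],[0,0,0.006,0],[0,0,0.006,0]]'; python3 go.py
```

```text
time: 7.47
position: [0.5592, -0.3536, 0.0486]
tool_rot: [0.592, 0.806, -0.001, 0.001]
ft_force: [-3.7, -1.0, 10.9]
grip_width: 0.0004
grip_force: 5.5
7.4667 [ 0.5592 -0.3536  0.0486] box xy mm 20.3 24.7 yaw err -0.18 F [-3.7 -1.  10.9]
yellow [ 0.0042  0.0011 -0.0881]
blue [ 0.0047  0.1677 -0.0881]
green [ 0.0032 -0.3323 -0.0881]
```

That is the stop: stiff contact at the expected height. Lift and shift over blue.

```bash
python3 -m handwheel '[[0,0,-0.05,0],[0,0,-0.1,0],[0,0,-0.1,0],[0,0.08,-0.1,0],[0.002,0.167,-0.1,0],[0.002,0.167,-0.1,0],[0.002,0.167,-0.1,0],[0.002,0.167,-0.1,0]]'; python3 go.py; python3 - <<'E'
from h import *
cv2.imwrite("pics/c5.png",cv2.resize(vision.camera("scene")["frame"][180:270,240:400,::-1],(800,450),interpolation=2))
E
```

```text
time: 8.13
position: [0.6059, -0.3362, 0.0753]
tool_rot: [0.592, 0.806, -0.0, -0.001]
ft_force: [0.1, -0.3, 0.0]
grip_width: 0.0008
grip_force: 0.0
8.1333 [ 0.6059 -0.3362  0.0753] box xy mm 17.9 74.5 yaw err -0.18 F [ 0.1 -0.3  0. ]
yellow [-0.0042 -0.165   0.0011]
blue [-0.0036  0.0016  0.0009]
green [-0.0052 -0.4984  0.0015]
```

View pics/c5.png

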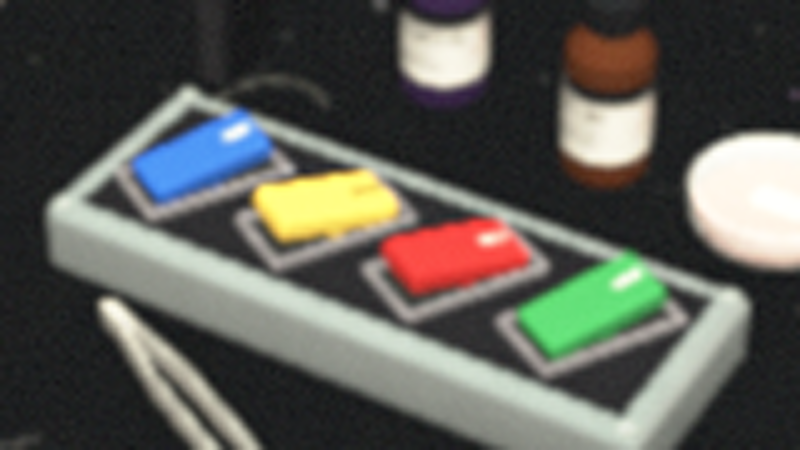

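Yellow (crop (325,205)) now lies like red, while blue and green still stand up. Pressing blue.

```bash
python3 -m handwheel '[[-0.005,0,0.02,0],[-0.005,0,0.04,0],[-0.005,0,0.06,0],[-0.005,0,0.07,0],[-0.005,0,0.075,0],[-0.005,0,0.08,0],[-0.005,0,0.084,0],[-0.005,0,0.088,0],[-0.005,0,0.092,0],[-0.005,0,0.092,0]]'; python3 go.py
```

```text
time: 9.02
position: [0.6071, -0.3389, 0.0496]
tool_rot: [0.592, 0.806, -0.0, 0.001]
ft_force: [-3.0, -0.7, 3.1]
grip_width: 0.0008
grip_force: 2.1
9.0167 [ 0.6071 -0.3389  0.0496] box xy mm 20.8 74.9 yaw err -0.19 F [-3.  -0.7  3.1]
yellow [ 0.0053 -0.1662 -0.0848]
blue [ 0.0059  0.0004 -0.0848]
green [ 0.0042 -0.4996 -0.0848]
```

```bash
python3 -m handwheel '[[0,0,0.003,0],[0,0,0.006,0],[0,0,0.006,0]]'; python3 go.py
```

```text
time: 9.27
position: [0.6072, -0.3392, 0.0485]
tool_rot: [0.592, 0.806, -0.001, 0.001]
ft_force: [-3.9, -1.2, 6.8]
grip_width: 0.0007
grip_force: 3.9
9.2667 [ 0.6072 -0.3392  0.0485] box xy mm 21.1 74.8 yaw err -0.18 F [-3.9 -1.2  6.8]
yellow [ 0.0064 -0.166  -0.0882]
blue [ 0.0069  0.0007 -0.0882]
green [ 0.0053 -0.4993 -0.0882]
```

```bash
python3 -m handwheel '[[0,0,0.003,0],[0,0,0.003,0],[0,0,0.003,0]]'; python3 go.py; python3 -m handwheel '[[0,0,-0.05,0],[0,0,-0.1,0],[0,0,-0.15,0],[0,0,-0.15,0],[0.004,-0.5,-0.15,0],[0.004,-0.5,-0.15,0],[0.004,-0.5,-0.15,0],[0.004,-0.5,-0.15,0],[0.004,-0.5,-0.15,0],[0.004,-0.5,-0.1,0],[0.004,-0.5,-0.1,0],[0.004,-0.5,-0.1,0]]';python3 go.py;  python3 - <<'E'
from h import *
cv2.imwrite("pics/c6.png",cv2.resize(vision.camera("scene")["frame"][180:270,240:400,::-1],(800,450),interpolation=2))
E
```

```text
time: 9.52
position: [0.6072, -0.3392, 0.0484]
tool_rot: [0.592, 0.806, -0.001, 0.001]
ft_force: [-4.4, -0.4, 10.5]
grip_width: 0.0001
grip_force: 5.5
9.5167 [ 0.6072 -0.3392  0.0484] box xy mm 21.2 74.8 yaw err -0.18 F [-4.4 -0.4 10.5]
yellow [ 0.0065 -0.1661 -0.0887]
blue [ 0.007   0.0006 -0.0887]
green [ 0.0054 -0.4994 -0.0888]
time: 10.52
position: [0.4638, -0.3813, 0.0753]
tool_rot: [0.592, 0.806, 0.0, -0.001]
ft_force: [-0.3, -0.3, 0.5]
grip_width: 0.0004
grip_force: 0.0
10.5167 [ 0.4638 -0.3813  0.0753] box xy mm 17.9 -74.6 yaw err -0.2 F [-0.3 -0.3  0.5]
yellow [-0.0026  0.3321  0.0008]
blue [-0.002   0.4987  0.0008]
green [-0.0038 -0.0013  0.0008]
```

View pics/c6.png

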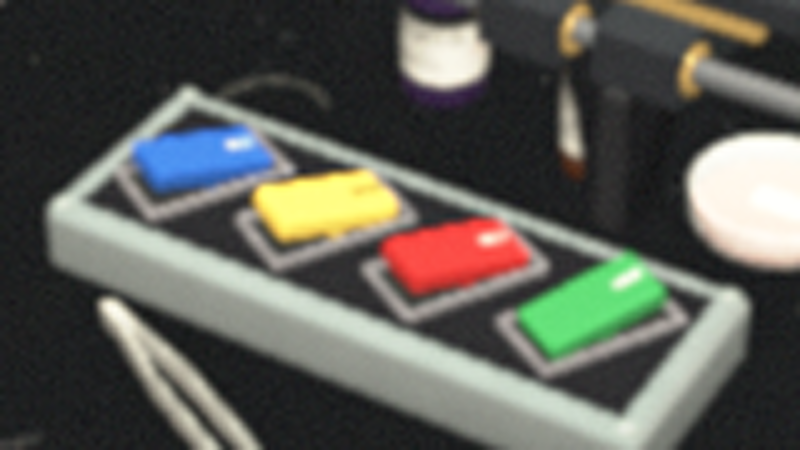

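Blue is down; only green (crop (595,300)) still stands. Pressing green.

```bash
python3 -m handwheel '[[-0.003,0,0.02,0],[-0.003,0,0.04,0],[-0.003,0,0.06,0],[-0.003,0,0.07,0],[-0.003,0,0.075,0],[-0.003,0,0.08,0],[-0.003,0,0.084,0],[-0.003,0,0.088,0],[-0.003,0,0.092,0],[-0.003,0,0.095,0],[-0.003,0,0.098,0],[-0.003,0,0.098,0]]'; python3 go.py
```

```text
time: 11.57
position: [0.4638, -0.384, 0.0486]
tool_rot: [0.592, 0.806, -0.001, 0.001]
ft_force: [-3.4, -0.3, 12.5]
grip_width: 0.0006
grip_force: 5.8
11.5667 [ 0.4638 -0.384   0.0486] box xy mm 20.4 -75.4 yaw err -0.19 F [-3.4 -0.3 12.5]
yellow [ 0.0056  0.3346 -0.0879]
blue [ 0.0061  0.5012 -0.088 ]
green [ 0.0045  0.0012 -0.0879]
```

Same height and force as the others; lift well clear and check.

```bash
python3 -m handwheel '[[0,0,-0.05,0],[0,0,-0.15,0],[0,0,-0.3,0],[0,0,-0.5,0],[0,0,-0.6,0],[0,0,-0.6,0],[0,0,-0.6,0],[0,0,-0.6,0],[0,0,-0.6,0],[0,0,-0.6,0]]'; python3 - <<'E'
from h import *
f=[]
for n,(a,b,c,d) in dict(top=(110,260,230,380),scene=(150,300,220,420)).items():
    f.append(cv2.resize(vision.camera(n)["frame"][a:b,c:d,::-1],(400,400),interpolation=2))
cv2.imwrite("pics/c7.png",cv2.hconcat(f))
E
```

```text
time: 12.4
position: [0.4628, -0.3816, 0.224]
tool_rot: [0.592, 0.806, 0.001, -0.003]
ft_force: [0.4, 0.5, 0.3]
grip_width: 0.0006
grip_force: 0.0
```

View pics/c7.png

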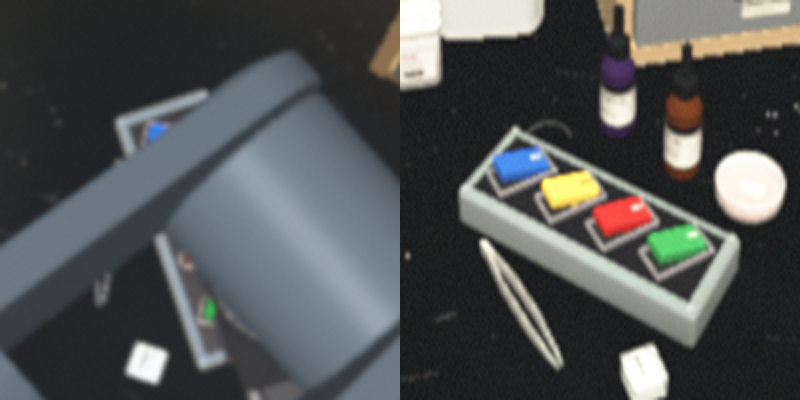

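In the scene half of the picture all four rockers lie alike, with their far ends down. The bottles, dish, tweezers and cover box look unmoved, and the arm is clear.

```bash
python3 -c "
from rig import job
print(job.hand_in())"
```

```text
the job is handed in; nothing more can be done
None
```

I pressed the yellow, blue and green switches on in that order, and in the last picture all four are on, the loose things look unmoved and the arm is clear; the job is handed in, with no verdict returned.

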